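# Stack the notched notions tray on the keyed sewing base

## Task

Pick up the blue tray, the one with a notch in its end, by its handle and stack it on the white base so that the notch goes round the orange key and the tray sits flat on the rim, squarely over the base. Lower it into place rather than dropping it, and let go. Leave the base and the yellow tray standing where they are.

Things in the scene. Friction and masses are not known exactly. Their poses are not given: they have to be found in the camera images.
- blue_grip (a point): Centre of the blue tray's handle, 61 mm above its underside. Tray 150 (x) x 100 (y), walls 28 high, loose, 0.2 to 0.35 kg. Handle: level bar over the middle along x, 92 long, 16 wide (y), 30 high, top at 76, bar 18 clear of the walls' tops. Notch in the middle of the +x end, open at that end and through the tray's full height: 46 wide (y), 29 deep (x). x runs to the notched end, z up.
- base_rim (a point): Middle of the rim plane of the white open base tray, 50 mm above its underside. Base 150 (x) x 100 (y) x 50 high, walls 6, loose, 0.85 kg. Orange key, 14 (x) by 16 (y), in the middle of its +x end, outer face flush with it, 22 above the rim. x runs to the key, z up. Stacked, the blue tray lies on the rim, outlines matching, both x alike, its handle centre 61 above this point.
- yellow_grip (a point): Centre of the yellow tray's handle, 61 mm above its underside. A bystander with no notch, loose, else the same size and shape as the blue tray: 150 (x) x 100 (y), walls 28 high, handle bar along x with its top at 76. z up.
There are look-alikes about, which are no part of the job. Leave any black or red look-alike of the part that bears blue_grip alone.

How it is judged (in metres and radians):
At the end, for the whole second after the job is handed in: Blue tray at rest, released, on the white base: handle centre within 18 mm of the base's middle seen from above and 56 to 66 mm above the rim, lengths parallel within 0.2 rad (so the notch is round the key), both level within 0.07 rad, base standing on the table (horizontal distance between blue_grip and base_rim below 0.018 m and z of blue_grip in the frame of base_rim between 0.056 and 0.066 m and angle between the x axis of blue_grip and the x axis of base_rim, either way round below 0.2 rad and angle between each of blue_grip, base_rim's own z axis and vertical below 0.07 rad and height (world z) of base_rim below 0.056 m and linear speed of blue below 0.02 m/s); the robot touches nothing.
It fails at once if the yellow tray is moved more than 30 mm (distance of yellow_grip from where it was at the start of the episode above 0.03 m).
It fails at once if the base is shoved or lifted more than 40 mm (distance of base_rim from where it was at the start of the episode above 0.04 m).
It fails at once if the blue tray is dropped: it falls unheld faster than 0.6 m/s (from some 20 mm or more) (linear speed of blue above 0.6 m/s and contact force between the fingers and blue below 0.05 N).
It also fails if it takes over 40 s, if anything falls off the work surface, if the arm or the gripper's body presses on something with over 40 N, if the wrist force passes 120 N, or if a joint passes its speed limit or range.

## Robot

A 6-joint arm with a two-finger parallel gripper is mounted at the origin on the work surface. World frame = base frame: x ahead of the robot, y to its left, z up, the work surface at z = 0. Lengths are in m, angles in degrees, forces in N, time in s.
With the tool pointing down it reaches from about 0.375 to 0.825 m from the base axis. Payload 5.5 kg.
Tool frame: the origin (TCP) lies at the very end of the fingers, on their centre line; the grasp point (between the pads) lies 19 mm behind it; z points along the fingers, y is the direction in which the jaws open and shut (so a half turn about z gives the same grasp; the last joint's range is limited). The gripper opens to 85 mm and grips with 20 to 120 N. Pads are 22 mm wide; open, the fingers measure 114 mm over their backs; the gripper's body (76 mm by 85 mm) begins 54 mm behind the grasp point. The pads swing forward as they close: fully open they stand 13 mm farther back than shut.
Start: joints at [-64.4, 17.962, -2.699, 69.339, 0, 90], TCP at [0.259, -0.541, 0.231] pointing down, gripper open.
Joint ranges: [-152.73, 152.73], [-39.44, 99.34], [-58.76, 71.6], [-118.89, 123.64], [-81.53, 83.1], [-180, 180]. Speed limits (degrees/s): [136.94, 136.94, 172.46, 180, 180, 180].

## Interface

Orientations are given as a 3x3 rotation matrix whose columns are the frame's x, y, z axes.
In Python, from workcell import arm gives the robot as it stands.
- The arm moves only by the tool send_rows, never from a script. Its arguments are lists of equal length, an entry for each row: "linear": the shift along the tool's x, y, z in mm, a list of three; "turn": the turn about the tool's z in degrees. In form: {"linear": [[dx, dy, dz], ...], "turn": [turn, ...]}. A call has 1 to 20 rows; each row is the pose to reach, as a shift and turn from the pose commanded when the call began, along the tool's axes at that moment; what a row does not reach only later rows make up. A row lasts 1/8 s, in which the tool goes at most 62.5 mm and 10.7 degrees, less where a joint would pass 70% of its speed; a pose out of reach is approached as far as the arm can. A call with a gripper value outside its range is refused whole. "gripper" is the opening, from 0 (shut) to 1 (fully open), set as the call begins (left out, the last holds). The fingers move at their own pace and stop on an object; the grip force is fixed at half the most. Time passes only in rows, so rows that repeat a pose let the fingers close. It gives the time, the measured TCP pose, the force and the opening at its end, in the units of the state.
- arm.get_state(): the state, without advancing time (a new reading comes with each control period).
- arm.camera(name): name is "side" or "top" or "wrist"; returns the picture (400x640x3 uint8, red, green, blue); there is no depth.
- arm.get_calibration(name): a dict with "intrinsics" (3x3 intrinsics, pixels), "dist_coeffs" ([k1, k2, p1, p2, k3] as OpenCV has them; the pictures are not rectified), "T" (4x4, takes a point from camera to world coordinates). Camera axes: x right, y down, z forward; pixel columns grow to the right and rows downward; lengths in m; the calibration is good to about 2 mm. A picture is of the moment at which its call begins: read the wrist's pose just before it. get_calibration takes no time and is no camera call; for the wrist camera it gives the pose at the moment of the call.
- arm.sign_off(): hands the job in, once; it reports no verdict.
The state is a dict: "t": time; "joint_positions": joint angles; "joint_vel": joint speeds; "joint_torque": joint torques, N m; "position": TCP position; "tool_rot": TCP orientation; "force": force on the tool from outside, world axes, zero at the start; "ft_torque": the same for the moment, N m; "grip_width": finger opening in m.
Only numpy, scipy, OpenCV 4.12 (cv2) and the standard library are available. Lean on these libraries where they do the work, as an engineer would, in place of code of your own. Each camera call takes 0.05 s, during which the arm holds its last target. There are 200 camera calls.

## Working session

There is one attempt and no reset: what is moved stays moved. The work goes in short steps, Python scripts to look and compute and a tool call to move; the robot and the scene stay as the last step left them, time stands still between calls to the robot, and variables do not carry over. Pictures are saved under pics/ and viewed, about 8 in all and at most 12, crops included, and the job is handed in when it is done.

Besides the shell and the picture viewer there is one more tool, called by a JSON object that holds its "name" and its "arguments", one argument or row to a line. send_rows: Moves the arm, as the interface text tells. Its arguments: {"type":"object","properties":{"linear":{"type":"array"},"turn":{"type":"array"},"gripper":{"type":"number"}},"required":["linear","turn"]}

```bash
mkdir -p pics; python3 - <<'E'
from workcell import arm
import cv2
for n in("top","side"):
    cv2.imwrite(f"pics/{n}0.png",arm.camera(n)[:,:,::-1])
    c=arm.get_calibration(n);print(n,c)
s=arm.get_state();print(s["t"],s["position"],s["tool_rot"])
E
```

```text
top {'intrinsics': array([[455.99038891,   0.        , 324.83920677],
       [  0.        , 455.99038891, 196.55348127],
       [  0.        ,   0.        ,   1.        ]]), 'dist_coeffs': array([0.01688494, 0.        , 0.        , 0.        , 0.        ]), 'T': array([[-1.60796158e-02, -9.94670658e-01,  1.01841679e-01,
         3.69160158e-01],
       [-9.99870396e-01,  1.60772833e-02, -8.43759184e-04,
        -9.09835018e-03],
       [-7.98075026e-04, -1.01842047e-01, -9.94800262e-01,
         1.04823700e+00],
       [ 0.00000000e+00,  0.00000000e+00,  0.00000000e+00,
         1.00000000e+00]])}
side {'intrinsics': array([[497.39027199,   0.        , 323.69916854],
       [  0.        , 497.39027199, 198.20631307],
       [  0.        ,   0.        ,   1.        ]]), 'dist_coeffs': array([-0.04924845,  0.        ,  0.        ,  0.        ,  0.        ]), 'T': array([[-0.99383114, -0.06885491,  0.08694056,  0.36459732],
       [-0.11062848,  0.67069719, -0.73343481,  0.86297999],
       [-0.0078102 , -0.73852846, -0.67417707,  0.86037109],
       [ 0.        ,  0.        ,  0.        ,  1.        ]])}
0.1 [ 0.25903904 -0.54062058  0.23052729] [[ 9.01825082e-01  4.32100797e-01 -6.49883440e-04]
 [ 4.32101285e-01 -9.01823981e-01  1.40974442e-03]
 [ 2.30712151e-05 -1.55215834e-03 -9.99998795e-01]]
```

View pics/top0.png

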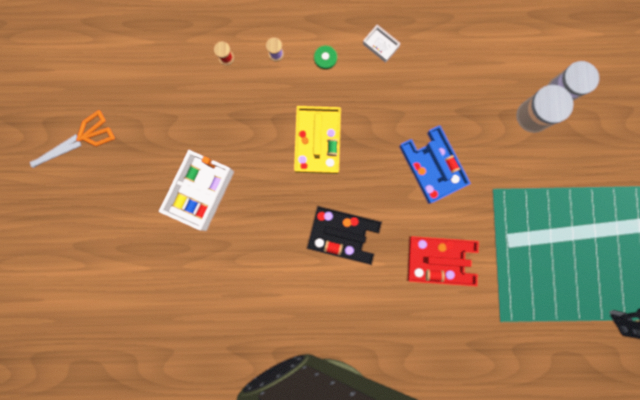

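View pics/side0.png

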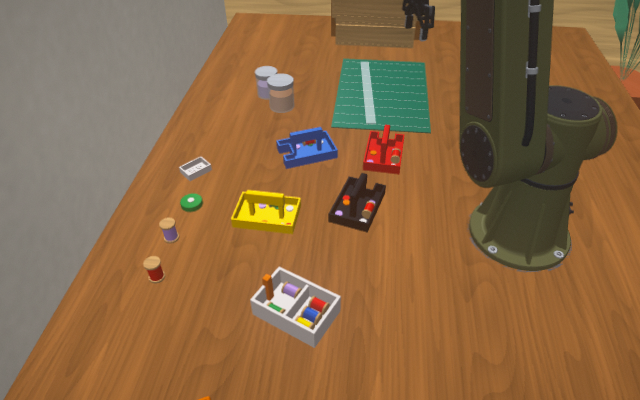

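The top view shows these candidates for the target:
- Blue tray at (434,165), with its notch towards (420,138)
- Black at (345,235)
- Red at (442,261)
- Yellow at (318,140), which has no notch

The blue one fits. The white base is at (197,190), with its key at (207,160). The small white box at (381,42) is a decoy. I'll check with a close crop.

```bash
python3 - <<'E'
import cv2,numpy as np
i=cv2.imread("pics/top0.png")
a=cv2.resize(i[115:215,390:480],None,fx=4.4,fy=4.4,interpolation=cv2.INTER_CUBIC)
b=cv2.resize(i[140:240,150:240],None,fx=4.4,fy=4.4,interpolation=cv2.INTER_CUBIC)
cv2.imwrite("pics/crop.png",np.hstack([a,b]))
E
```

```text
(no output)
```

View pics/crop.png

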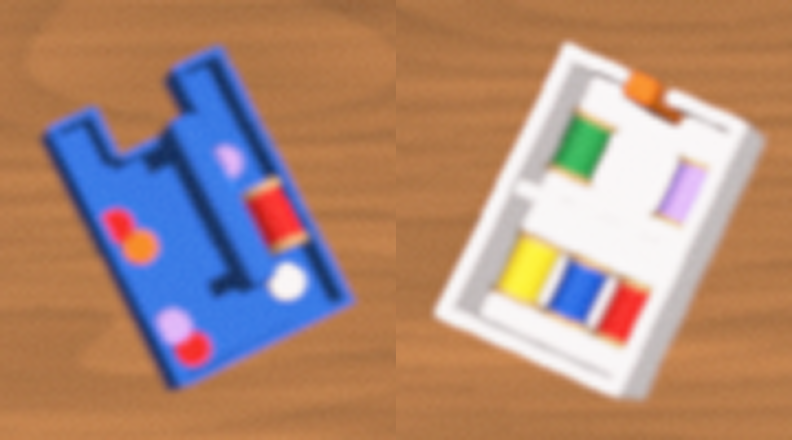

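The crop confirms the blue tray: its notch is at the upper left and its handle bar runs along its length. The base's rim corners and its key are clear at the upper end.

```bash
cat > h.py <<'E'
import cv2,numpy as np
from workcell import arm
def ray(c,px,z,T=None):
    K,d,T=c["intrinsics"],c["dist_coeffs"],c["T"] if T is None else T
    u=cv2.undistortPoints(np.array(px,float).reshape(-1,1,2),K,d).reshape(-1,2)
    r=np.c_[u,np.ones(len(u))]@T[:3,:3].T; o=T[:3,3]
    return o+r*((z-o[2])/r[:,2])[:,None]
def proj(c,P):
    Ti=np.linalg.inv(c["T"])
    return cv2.projectPoints(np.array(P,float),cv2.Rodrigues(Ti[:3,:3])[0],Ti[:3,3],c["intrinsics"],c["dist_coeffs"])[0].reshape(-1,2)
def rect(P): # corners: -x? order: +x left, +x right, -x right, -x left (image)
    m=P.mean(0); d=(P[0]+P[1]-P[2]-P[3])/2; w=(P[1]+P[2]-P[0]-P[3])/2
    return m,np.degrees(np.arctan2(d[1],d[0])),np.linalg.norm(d),np.linalg.norm(w)
def rel(xyz,ang):
    """tool-frame shift (mm) and turn to bring TCP to xyz with tool x along world angle ang mod 180"""
    s=arm.get_state();R=s["tool_rot"];p=s["position"]
    a=np.degrees(np.arctan2(R[1,0],R[0,0]))
    t=-((ang-a+90)%180-90)   # tool z down
    return np.round(R.T@(np.array(xyz)-p)*1000,1),round(t,1),a
E
python3 - <<'E'
from h import *
c=arm.get_calibration("top")
off=lambda P,o:np.array(P)/4.4-.5*(1-1/4.4)+o
B=ray(c,off([(42,133),(220,45),(353,300),(172,388)],(390,115)),.028)
W=ray(c,off([(171,42),(352,125),(226,397),(41,313)],(150,140)),.05)
H=ray(c,off([(180,130),(245,285)],(390,115)),.07)
print(rect(B),H);print(rect(W))
m,a=rect(B)[:2]
print(rel([*m[:2],.2],a)); m=rect(W)[0];a=rect(W)[1]; print(rel([*m[:2],.2],a))
c=arm.get_calibration("wrist");s=arm.get_state();R=s["tool_rot"]
print("cam in tool",R.T@(c["T"][:3,3]-s["position"]),R.T@c["T"][:3,:3])
print(arm.get_state()["joint_positions"])
E
```

```text
(array([ 0.54453425, -0.25874005,  0.028     ]), np.float64(24.91456077790882), np.float64(0.14757287466365046), np.float64(0.10382299181792322)) [[ 0.58034842 -0.24205851  0.07      ]
 [ 0.50239871 -0.27089586  0.07      ]]
(array([0.4922467 , 0.27653482, 0.05      ]), np.float64(-24.58156942630817), np.float64(0.1493196180819139), np.float64(0.10164567210522213))
(array([ 379.3, -130.8,   30.7]), np.float64(0.7), np.float64(25.600987085548756))
(array([ 563.4, -636.1,   31.5]), np.float64(50.2), np.float64(25.600987085548756))
cam in tool [ 0.0836295   0.00017719 -0.14333718] [[-2.27327919e-04 -9.46785510e-01 -3.21865105e-01]
 [ 9.99999856e-01 -5.86952696e-05 -5.33627450e-04]
 [ 4.86338778e-04 -3.21865180e-01  9.46785387e-01]]
[-6.43992590e+01  1.80000451e+01 -2.74777996e+00  6.93411071e+01
  1.32149972e-03  8.99997519e+01]
```

{"name": "send_rows", "arguments": {
  "linear": [
    [20,-7,2],
    [45,-15,4],
    [70,-24,6],
    [95,-33,8],
    [120,-41,10],
    [145,-50,12],
    [170,-59,14],
    [195,-67,16],
    [220,-76,18],
    [245,-84,20],
    [270,-93,22],
    [295,-102,24],
    [320,-110,26],
    [340,-117,28],
    [358,-123,29],
    [370,-128,30],
    [377,-130,31],
    [379,-131,31],
    [379,-131,31],
    [379,-131,31]
  ],
  "turn": [-10,-20,-30,-40,-50,-60.5,-71,-81.5,-92,-102.5,-113,-123.5,-134,-144.5,-155,-165,-174,-179,-179.4,-179.4],
  "gripper": 1
}}

```text
t: 2.6
position: [0.5442, -0.2592, 0.2]
tool_rot: [[-0.907, -0.421, -0.001], [-0.421, 0.907, 0.0], [0.0, 0.0, -1.0]]
force: [0.0, -0.1, -0.2]
grip_width: 0.0853
```

```bash
python3 - <<'E'
from h import *
c=arm.get_calibration("wrist")
i=arm.camera("wrist")[:,:,::-1].copy()
cv2.imwrite("pics/w1.png",i)
s=arm.get_state();print(s["t"],s["position"],s["joint_positions"],s["force"])
np.save("w1T.npy",c["T"]);print(c["intrinsics"])
print(rel([.5445,-.2587,.2],205)); print(proj(c,[[.5445,-.2587,.076]]))
E
```

```text
2.65 [ 0.54422236 -0.2592721   0.20013989] [-2.54740100e+01  1.90426823e+01 -5.30149025e+00  6.56766266e+01
  8.89740676e-04 -5.03954021e+01] [ 0.28966044  1.2189792  -0.35784466]
[[303.4261171    0.         317.68930517]
 [  0.         303.4261171  198.78681338]
 [  0.           0.           1.        ]]
(array([-0.5,  0.4,  0.1]), np.float64(-0.1), np.float64(-155.07860624025128))
[[318.06974745 190.36477303]]
```

View pics/w1.png

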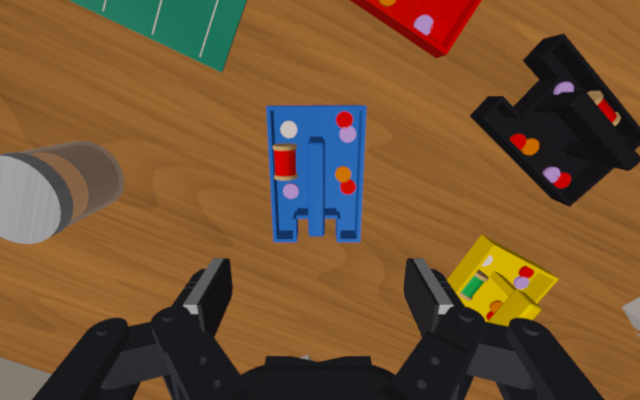

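The wrist view shows the blue tray squared to the jaws. Its bar top runs from about (316,137) to (316,236), its outer corners are (267,106), (366,106), (360,241) and (274,241), and the notch is at the bottom.

```bash
python3 - <<'E'
from h import *
c=arm.get_calibration("wrist");c["T"]=np.load("w1T.npy")
H=ray(c,[(316,138),(316.3,236)],.076);d=H[1]-H[0]
print(H.mean(0),np.linalg.norm(d),np.degrees(np.arctan2(d[1],d[0])))
W=ray(c,[(274,241),(360,241),(366,106),(267,106)],.028);print(rect(W))
m=H.mean(0);a=np.degrees(np.arctan2(d[1],d[0]))
print(rel([*m[:2],.042],a))
m=rect(W)[0];print(rel([*m[:2],.042],a))
E
```

```text
[ 0.54461263 -0.26059074  0.076     ] 0.09417675241390386 24.97938563013117
(array([ 0.54633757, -0.25927298,  0.028     ]), np.float64(25.054427198074716), np.float64(0.14902853021764517), np.float64(0.0988881984085976))
(array([  0.2,  -1.4, 158.1]), np.float64(-0.1), np.float64(-155.07860624025128))
(array([ -2. ,  -0.9, 158.1]), np.float64(-0.1), np.float64(-155.07860624025128))
```

Agreement is within 2 mm, so I'll descend to the bar and grip it.

{"name": "send_rows", "arguments": {
  "linear": [
    [0,-0.5,12],
    [-0.5,-1,35],
    [-1,-1,58],
    [-1,-1,81],
    [-1,-1,104],
    [-1,-1,125],
    [-1,-1,142],
    [-1,-1,153],
    [-1,-1,158],
    [-1,-1,158],
    [-1,-1,158]
  ],
  "turn": [0,0,0,0,0,0,0,0,0,0,0],
  "gripper": 1
}}

```text
t: 4.03
position: [0.5463, -0.26, 0.043]
tool_rot: [[-0.906, -0.423, 0.001], [-0.423, 0.906, -0.001], [-0.001, -0.001, -1.0]]
force: [-0.4, 1.0, -0.0]
grip_width: 0.0855
```

{"name": "send_rows", "arguments": {
  "linear": [
    [0,0,0],
    [0,0,0],
    [0,0,0],
    [0,0,0],
    [0,0,0],
    [0,0,0]
  ],
  "turn": [0,0,0,0,0,0],
  "gripper": 0
}}

```text
t: 4.78
position: [0.5459, -0.2598, 0.0424]
tool_rot: [[-0.906, -0.423, 0.0], [-0.423, 0.906, -0.0], [-0.0, -0.0, -1.0]]
force: [0.5, 0.4, 1.4]
grip_width: 0.0155
```

{"name": "send_rows", "arguments": {
  "linear": [
    [0,0,-2],
    [0,0,-8],
    [0,0,-20],
    [0,0,-38],
    [0,0,-60],
    [0,0,-85],
    [0,0,-110],
    [0,0,-130],
    [0,0,-142],
    [0,0,-148],
    [0,0,-150],
    [0,0,-150]
  ],
  "turn": [0,0,0,0,0,0,0,0,0,0,0,0]
}}

```text
t: 6.28
position: [0.5454, -0.2595, 0.1917]
tool_rot: [[-0.906, -0.423, -0.001], [-0.423, 0.906, 0.0], [0.001, 0.001, -1.0]]
force: [0.3, -0.7, -3.5]
grip_width: 0.0153
```

```bash
python3 - <<'E'
from h import *
s=arm.get_state();print(s["t"],s["position"],s["joint_positions"],s["force"],s["grip_width"])
c=arm.get_calibration("wrist");np.save("w2T.npy",c["T"])
cv2.imwrite("pics/w2.png",arm.camera("wrist")[:,:,::-1])
print(rel([.4922,.2765,s["position"][2]],-24.6+180))
E
```

```text
6.275 [ 0.54543623 -0.25950865  0.19169791] [-2.54444056e+01  1.94443820e+01 -5.85991162e+00  6.47547644e+01
  2.72557328e-04 -5.04447137e+01] [ 0.3282025  -0.67739455 -3.46340999] 0.01528018978034048
(array([-1.783e+02,  5.082e+02,  2.000e-01]), np.float64(49.6), np.float64(-154.99909438199393))
```

View pics/w2.png

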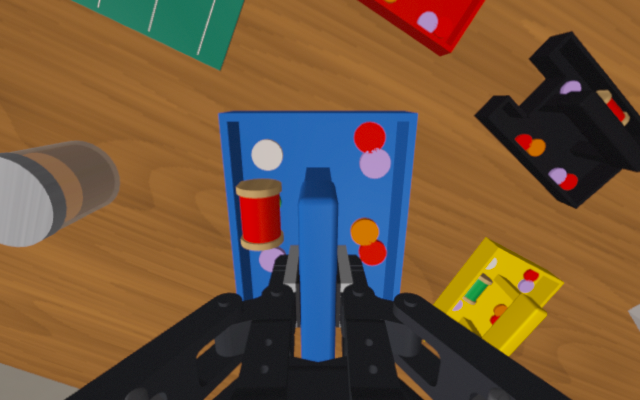

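The tray is held level, with the jaws on the bar. I'll carry it to above the base.

{"name": "send_rows", "arguments": {
  "linear": [
    [-2,5,0],
    [-6,18,0],
    [-14,40,0],
    [-24,68,0],
    [-35,100,0],
    [-47,134,0],
    [-59,168,0],
    [-71,202,0],
    [-83,236,0],
    [-95,270,0],
    [-107,304,0],
    [-119,338,0],
    [-131,372,0],
    [-142,404,0],
    [-152,434,0],
    [-161,460,0],
    [-169,482,0],
    [-175,498,0],
    [-178,506,0],
    [-178,508,0]
  ],
  "turn": [0.5,2,4,6.5,9.5,13,16.5,20,23,26.5,30,33,36.5,39.5,42.5,45,47,48.6,49.4,49.6]
}}

```text
t: 8.82
position: [0.4921, 0.2761, 0.1921]
tool_rot: [[-0.909, 0.416, -0.0], [0.416, 0.909, -0.0], [0.0, -0.001, -1.0]]
force: [-1.0, -0.1, -3.1]
grip_width: 0.0151
```

```bash
python3 - <<'E'
from h import *
s=arm.get_state();print(s["t"],s["position"],s["force"],s["grip_width"],s["joint_positions"][5])
c=arm.get_calibration("wrist");c["T"]=np.load("w2T.npy")
E=ray(c,[(220,112),(416,112)],.178);print(E,E.mean(0)+.075*np.array([.906,.423,0]),"tool at w2 .5454 -.2595")
a=arm.camera("top")[:,:,::-1];b=arm.camera("side")[:,:,::-1]
cv2.imwrite("pics/top3.png",a);cv2.imwrite("pics/side3.png",b)
k=cv2.resize(b[200:360,220:380],(560,560),interpolation=cv2.INTER_CUBIC)
cv2.imwrite("pics/c3.png",k)
print(rel([.4922,.2765,s["position"][2]],-24.6+180))
E
```

```text
8.825 [0.49210326 0.27612879 0.19205642] [-1.03785977 -0.10233557 -3.07163264] 0.01513418083595731 53.87471128166196
[[ 0.49844517 -0.33533496  0.178     ]
 [ 0.45709319 -0.2465939   0.178     ]] [ 0.54571918 -0.25923943  0.178     ] tool at w2 .5454 -.2595
(array([0.4, 0.8, 0.1]), np.float64(-0.0), np.float64(155.39997059277272))
```

View pics/c3.png

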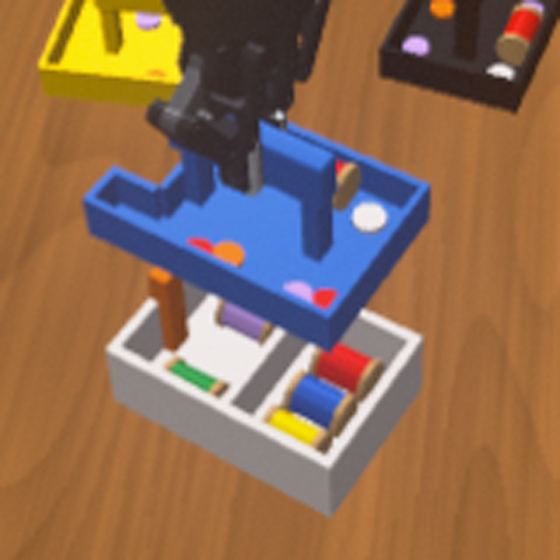

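The side view shows the tray level above the base, with the notch on the key's side. The base's rim corners in the crop are (108,349), (331,462) and (421,340). I'll cross-check the base pose with these.

```bash
python3 - <<'E'
from h import *
c=arm.get_calibration("side")
P=np.array([(108,349),(331,462),(421,340)])/3.5-.5*(1-1/3.5)+(220,200)
q=ray(c,P,.05);print(q)
m=(q[0]+q[2])/2;d=q[0]-q[1];print(m,np.degrees(np.arctan2(d[1],d[0])),np.linalg.norm(d),np.linalg.norm(q[2]-q[1]))
print(rel([*((m[:2]+[.4922,.2765])/2),.095],155.4))
E
```

```text
[[0.58065876 0.29207819 0.05      ]
 [0.44575991 0.35167346 0.05      ]
 [0.40483878 0.2670093  0.05      ]]
[0.49274877 0.27954375 0.05      ] -23.834761527607263 0.1474764316055869 0.09403487781596458
(array([ 0.8,  2.4, 97.2]), np.float64(-0.0), np.float64(155.39997059277272))
```

Both cameras agree within 3 mm and 0.8°. I'll lower it, slowing near the rim; seating is expected at about 99.5 mm.

{"name": "send_rows", "arguments": {
  "linear": [
    [0.5,1,6],
    [1,2,18],
    [1,2,33],
    [1,2,48],
    [1,2,61],
    [1,2,72],
    [1,2,80],
    [1,2,86],
    [1,2,90],
    [1,2,93],
    [1,2,95],
    [1,2,96],
    [1,2,97],
    [1,2,97]
  ],
  "turn": [0,0,0,0,0,0,0,0,0,0,0,0,0,0]
}}

```text
t: 10.68
position: [0.4923, 0.2782, 0.0953]
tool_rot: [[-0.909, 0.416, 0.0], [0.416, 0.909, 0.0], [-0.0, 0.0, -1.0]]
force: [0.5, 0.3, -2.9]
grip_width: 0.0156
```

```bash
python3 - <<'E'
from h import *
s=arm.get_state();print(s["t"],s["position"],s["force"],s["ft_torque"],s["grip_width"])
b=arm.camera("side")[:,:,::-1]
cv2.imwrite("pics/c4.png",cv2.resize(b[220:360,220:380],(640,560),interpolation=cv2.INTER_CUBIC))
E
```

```text
10.675 [0.49231473 0.2781781  0.09530614] [ 0.48855947  0.27440752 -2.90080522] [ 0.04280188 -0.02028117 -0.00931216] 0.015583485554603633
```

View pics/c4.png

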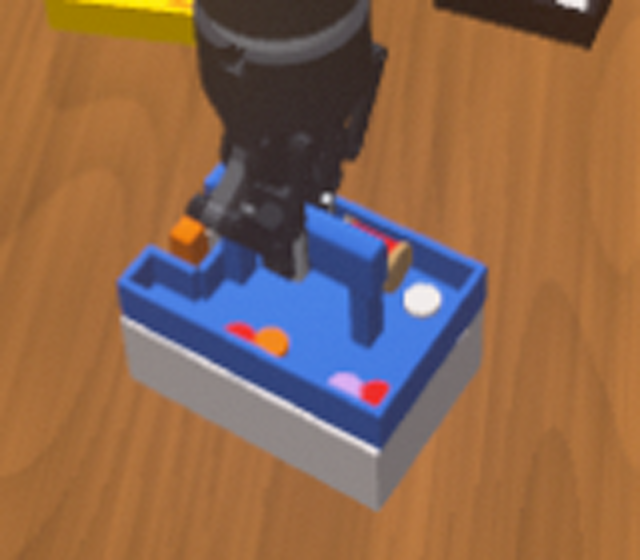

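The crop shows the key at (188,238) standing in the notch, with the outlines matching and a gap of about 3 mm still left. I'll lower the last bit.

{"name": "send_rows", "arguments": {
  "linear": [
    [0,0,1],
    [0,0,2],
    [0,0,2.5],
    [0,0,3],
    [0,0,3.5],
    [0,0,3.5]
  ],
  "turn": [0,0,0,0,0,0]
}}

```text
t: 11.48
position: [0.4923, 0.2782, 0.0924]
tool_rot: [[-0.909, 0.416, 0.0], [0.416, 0.909, 0.0], [-0.0, 0.0, -1.0]]
force: [-3.6, -2.9, 5.9]
grip_width: 0.0151
```

The wrist force went from −2.9 to +5.9 N, so the tray is seated. I'll release it and retreat.

{"name": "send_rows", "arguments": {
  "linear": [
    [0,0,0],
    [0,0,0],
    [0,0,0],
    [0,0,0],
    [0,0,0],
    [0,0,0]
  ],
  "turn": [0,0,0,0,0,0],
  "gripper": 1
}}

```text
t: 12.22
position: [0.4923, 0.2782, 0.0918]
tool_rot: [[-0.909, 0.416, -0.0], [0.416, 0.909, 0.0], [0.0, -0.0, -1.0]]
force: [-0.0, -0.2, -0.5]
grip_width: 0.0848
```

{"name": "send_rows", "arguments": {
  "linear": [
    [0,0,-4],
    [0,0,-14],
    [0,0,-30],
    [0,0,-50],
    [0,0,-75],
    [0,0,-100],
    [0,0,-120],
    [0,0,-130],
    [0,0,-135],
    [0,0,-135]
  ],
  "turn": [0,0,0,0,0,0,0,0,0,0],
  "gripper": 1
}}

```text
t: 13.48
position: [0.4923, 0.2781, 0.2267]
tool_rot: [[-0.909, 0.416, -0.0], [0.416, 0.909, -0.0], [0.0, -0.0, -1.0]]
force: [-0.3, 0.3, -0.5]
grip_width: 0.0855
```

```bash
python3 - <<'E'
from h import *
s=arm.get_state();print(s["t"],s["position"],s["force"],s["grip_width"])
b=arm.camera("side")[:,:,::-1];w=arm.camera("wrist")[:,:,::-1]
k=cv2.resize(b[220:360,220:380],(457,400),interpolation=cv2.INTER_CUBIC)
cv2.imwrite("pics/c5.png",np.hstack([k,w[:,160:500]]))
E
```

```text
13.475 [0.49226315 0.27813767 0.22672213] [-0.28691354  0.33318053 -0.5220475 ] 0.08551644094288233
```

View pics/c5.png

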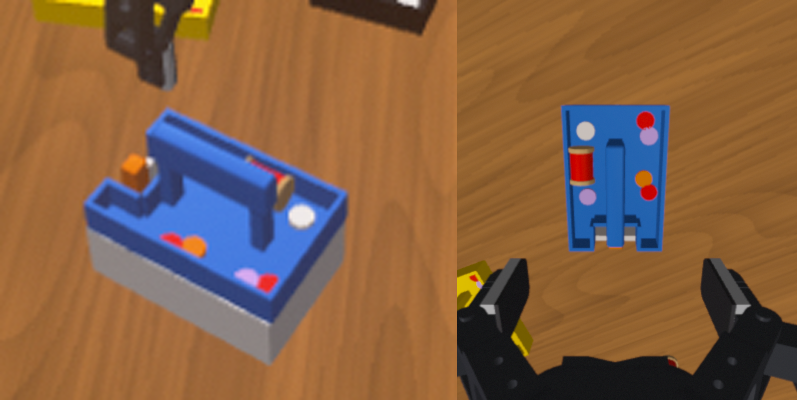

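The tray sits flat on the base with the outlines matching and the key, at (135,172) in the left half, inside the notch. The gripper is clear.

```bash
python3 -c "
from workcell import arm
print(arm.sign_off())"
```

```text
the job is handed in; nothing more can be done
None
```

The blue notched tray is stacked on the white base with the notch round the orange key. I lowered it until the wrist force showed contact, released it, and handed the job in at about 13.5 s of the 40 s allowed.

**Placing:** The last side and wrist views show the tray flat on the rim, its outline matching the base and the gripper clear. Before lowering, the top and side cameras agreed on the base's position within about 3 mm and 0.8°. The tray was centred in the grip to under 1 mm.

**Bystanders:** The path passed well above the yellow tray, and no contact force showed. I did not re-measure the yellow tray or the base at the end, only looked at them in the pictures. No check failed.

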